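# Turn a rinsed tube block wells-down in the turnover cradle

## Task

Set the rinsed aluminium tube block, wells up, fully down in the pocket of the open leaf of the turnover cradle and let go of it. Then swing the leaf by its bar right over, without letting it slam, until it is fully shut and the block lies wells down on the drain ribs; leave it shut, and do not disturb the other things on the bench.

Things in the scene. Friction and masses are not known exactly. Their poses are not given: they have to be found in the camera images.
- block: Bare aluminium tube block, 60 mm (its x) x 42 mm (its y) x 50 mm high (its z), 0.2 to 0.35 kg, with six round wells 12 mm wide in its top face. It stands loose on the bench, wells up. Origin: centre of the face opposite the wells (the underside at the start); z points towards the wells. A half turn about z makes no difference.
- cradle: Turnover cradle fixed to the bench: grey plastic base plate 110 x 172 mm, 6 mm thick, with a horizontal hinge along its x axis, 42 mm above the bench, a steel pocket leaf lying open on its +y side and a drain bed on its -y side. Origin: bench level, straight under the middle of the hinge.
- leaf (a joint): Angle of the pocket leaf about the hinge, rad: 0 = lying open on the +y side (as at the start), pi/2 = upright, pi = fully shut over the drain bed (its stop). Light, slightly damped hinge, no spring or detent: the 0.3 kg leaf falls open or shut by its own weight. It turns about the cradle's +x axis.
- hinge_mid (a point): Middle of the hinge axis, 42 mm above the bench; axes as the cradle's.
- leaf_pocket (a point): Target for the block's origin: point on the pocket floor, 41 mm from the hinge axis, 12 mm above the bench when open. x along the hinge, y away from it, z out of the pocket. Pocket inside: 68 mm along x (end walls 15 mm high, 4 thick), 54 mm along y (far wall 35 mm high). The block's 60 mm side lies along x; lowered straight here it clears all by 4 mm all round. Shut, the leaf tops out at 77 mm.
- pocket_toe (a point): Middle of the toe: a 4 mm lip along the top of the pocket's hinge-side wall, overhanging the pocket at 52 to 56 mm above its floor. As the leaf rises the loaded block slides 8 mm to that wall, under the toe; toe and far wall then keep it in until the leaf is shut.
- drain_bed (a point): Middle of the drain bed, level with the tops of its two ribs (20.5 mm above the bench, 39 mm from the hinge axis; ribs 70 mm along x, 6 mm wide, 22 mm apart). With the leaf shut the block lies on them upside down, its origin 70.5 mm above the bench and about 33 mm from the hinge axis.
- leaf_bar (a point): Middle of the leaf's lifting bar: round steel bar 10 mm thick, parallel to the hinge. In the leaf's plane it lies 120 mm out from the hinge axis and 10 mm below it when open (32 mm above the bench), so 10 mm above it when shut (52 mm). 64 mm free between two 8 mm side arms, 45 mm free to the leaf's far wall. Pinched from above, it turns between the fingers as the leaf swings.
- tube_rack: Bystander: green plastic tube rack, 107 x 202 x 28 mm, loose at the far side of the bench. Origin: centre of its underside.
- tip_box: Bystander: dark blue pipette tip box with yellow deck, 125 x 85 x 67 mm, its clear lid tilted open to about 105 mm, loose at the far side of the bench. Origin: centre of its underside.
- white_plate: Bystander: white well plate, 84 x 120 x 15 mm, loose on the robot's right. Origin: centre of its underside.
- reagent: Bystander: round reagent bottle, 70 mm wide, 150 mm high, standing on the far left. Origin: centre of its underside.
- beaker: Bystander: glass beaker, 80 mm wide, 100 mm high, standing on the right. Origin: centre of its underside.
- pipette: Bystander: black pipette, about 260 mm long and 28 mm thick, lying along its x on the robot's left. Origin: at bench level under the thick end of its handle; the tip lies towards +x.
Things that resemble listed ones, but are neither listed nor needed, are in the scene too. Of the things that look like the cradle, the largest one is meant.

How it is judged (in metres and radians):
On the way, in this order (a step that is already met when the one before it is completed fails the run):
1. the block sits wells up, fully down in the pocket of the open leaf, let go (distance between block and leaf_pocket below 0.013 m and angle between block's own z axis and vertical below 0.12 rad and value of joint leaf below 0.1 rad and contact force between block and the fingers below 0.1 N), for 0.2 s.
2. the leaf stands about upright with the block still in its pocket (value of joint leaf between 1.1 and 1.75 rad and distance between block and leaf_pocket below 0.018 m), for 0.02 s.
At the end, for the whole second after the job is handed in: The leaf is fully shut (within 0.08 rad of its stop at pi) and the block lies at rest upside down (wells down within 0.1 rad) on the drain ribs under it: its origin face 66 to 75 mm above the bench, its centre 28 to 48 mm from the hinge and within 8 mm of the bed's middle along the hinge (value of joint leaf above 3.06 rad and angle between block's own z axis and vertical above 3.04 rad and z of block in the frame of cradle between 0.066 and 0.075 m and y of block in the frame of cradle between -0.048 and -0.028 m and x of block in the frame of cradle between -0.008 and 0.008 m and linear speed of block below 0.02 m/s and velocity of joint leaf below 0.05 rad/s); the robot touches nothing.
It fails at once if the leaf is let slam shut (faster than 4 rad/s in its last half radian) (value of joint leaf above 2.64 rad and velocity of joint leaf above 4 rad/s).
It fails at once if a bystander is pushed more than 40 mm or knocked over (distance of any of tube_rack, tip_box, white_plate, reagent, beaker, pipette from where it was at the start of the episode above 0.04 m or angle between any of reagent, beaker's own z axis and vertical above 0.5 rad).
It also fails if it takes over 58 s, if anything falls off the work surface, if the arm or the gripper's body presses on something with over 40 N, if the wrist force passes 120 N, or if a joint passes its speed limit or range.

## Robot

A 6-joint arm with a two-finger parallel gripper is mounted at the origin on the work surface. World frame = base frame: x ahead of the robot, y to its left, z up, the work surface at z = 0. Lengths are in mm, angles in rad, forces in N, time in s.
With the tool pointing down it reaches from about 350 to 975 mm from the base axis. Payload 7.1 kg.
Tool frame: the origin (TCP) lies on the centre line of the jaws, within the pads' length; the fingertips stand 8 mm ahead of it and the grasp point (between the pads) lies 11 mm behind it; z points along the fingers, x is the direction in which the jaws open and shut, and the axes are right-handed (so a half turn about z gives the same grasp; the last joint's range is limited). The gripper opens to 88 mm and grips with 3 to 60 N. Pads are 20 mm wide; open, the fingers measure 115 mm over their backs; the gripper's body (75 mm by 178 mm) begins 61 mm behind the grasp point.
Start: joints at [1.329, 0.423, 1.63, -0, 1.089, -0.019], TCP at [138.07, 609.542, 230.675] pointing down, gripper open.
Joint ranges: [-3, 3], [-0.9, 2.11], [0.09, 2.58], [-1.31, 4.45], [0.11, 2.69], [-2.54, 2.54]. Speed limits (rad/s): [2.39, 2.39, 3.01, 3.14, 3.14, 3.14].

## Interface

Orientations are given as a rotation vector (axis times angle).
In Python, from workcell import ctrl gives the robot as it stands.
- The arm moves only by the shell command python3 -m handwheel 'ROWS'. ROWS is JSON, a list of rows, each a list of 3 entries, a list of its own where there are three numbers: the turn, a rotation vector about the tool's x, y, z in rad, then the shift along the tool's x, y, z in mm, then the opening, from 0 (shut) to 1 (fully open). In form: [[[ax, ay, az], [tx, ty, tz], jaw], ...]. A call has exactly 10 rows; each row shifts and turns the pose as measured when the row begins, along the tool's axes as they then stand; what a row does not reach is not made up. A row lasts 1/12 s, in which the tool goes at most 41.7 mm and 7.16 degrees, less where a joint would pass 70% of its speed; a pose out of reach is approached as far as the arm can. A call with a gripper value outside its range is refused whole. The fingers move at their own pace and stop on an object; the grip force is fixed at half the most. Time passes only in rows, so rows that do not move let the fingers close, or fill a call up. It gives the time, the measured TCP pose, the force and the opening at its end, in the units of the state.
- ctrl.get_obs(): the state, without advancing time (a new reading comes with each control period).
- ctrl.get_image(name): name is "side" or "top" or "wrist"; returns a dict with "pixels" (420x560x3 uint8, red, green, blue), "camera_matrix" (3x3 intrinsics, pixels), "dist" ([k1, k2, p1, p2, k3] as OpenCV has them; the pictures are not rectified), "rvec" (rotation vector, rad) and "tvec" (3), from world to camera coordinates, as OpenCV has them. Camera axes: x right, y down, z forward; pixel columns grow to the right and rows downward; lengths in mm; the calibration is good to about 2 mm. A picture is of the moment at which its call begins. There is no depth.
- ctrl.close_job(): hands the job in, once; it reports no verdict.
Trained networks look in a picture, given as the dict that the camera call returned (one of the last four; its "shot" number tells which), for a name from the list of things; names that differ only in an ending like _2 or _b are one class to them, and where a whole thing is asked for, a point or a joint stands for the part that bears it (a point fixed in the world has none). Each returns a list of dicts, best first, with "score" (0 to 1); they miss things now and then, are a little off and sometimes report something else, mostly with a low value. They report only what shows in the picture. A call takes as long as a camera call. They do not tell look-alikes from the thing itself.
- ctrl.look_for(picture, query): "position" ([x, y, z] in mm, in the coordinates of the camera as it stood for that picture, good to about 4 mm: the middle of the surface that is visible of it).
- ctrl.spot_point(picture, query): "position" ([x, y, z] in mm, in the coordinates of the camera as it stood for that picture, good to about 4 mm: a listed point, or the origin of a listed thing).
The state is a dict: "t": time; "qpos": joint angles; "qvel": joint speeds; "joint_torque": joint torques, N m; "ee_pos": TCP position; "orientation": TCP orientation; "ft_force": force on the tool from outside, world axes, zero at the start; "moment": the same for the moment, N m; "width": finger opening in mm.
Only numpy, scipy, OpenCV 4.12 (cv2) and the standard library are available. Lean on these libraries where they do the work, as an engineer would, in place of code of your own. Each camera call takes 0.05 s, during which the arm holds its last target.

## Working session

There is one attempt and no reset: what is moved stays moved. The work goes in short steps, Python scripts to look and compute and a shell command to move; the robot and the scene stay as the last step left them, time stands still between calls to the robot, and variables do not carry over. Pictures are saved under pics/ and viewed, and the job is handed in when it is done.

```bash
mkdir -p pics; ls; cat > h.py <<'E'
import numpy as np, cv2
from scipy.spatial.transform import Rotation as R
from workcell import ctrl
def save(im,n): cv2.imwrite('pics/'+n+'.png',cv2.cvtColor(im['pixels'],cv2.COLOR_RGB2BGR))
def toW(im,p):
    Rm=R.from_rotvec(np.ravel(im['rvec'])).as_matrix(); return Rm.T@(np.ravel(p)-np.ravel(im['tvec']))
def ray(im,uv,z):
    q=cv2.undistortPoints(np.array([[uv]],float),np.array(im['camera_matrix']),np.array(im['dist']))[0,0]
    Rm=R.from_rotvec(np.ravel(im['rvec'])).as_matrix(); c=-Rm.T@np.ravel(im['tvec']); d=Rm.T@np.array([q[0],q[1],1]); return c+d*(z-c[2])/d[2]
def proj(im,P):
    return cv2.projectPoints(np.array(P,float).reshape(-1,3),np.array(im['rvec'],float),np.array(im['tvec'],float),np.array(im['camera_matrix']),np.array(im['dist']))[0].reshape(-1,2)
E
python3 - <<'E'
from h import *
o=ctrl.get_obs();print(o)
np.set_printoptions(precision=1,suppress=True)
for n in ['top','side','wrist']:
    im=ctrl.get_image(n);save(im,n+'0')
    for q in ['block','cradle','leaf_pocket','hinge_mid','leaf_bar','drain_bed']:
        for d in ctrl.spot_point(im,q)[:4]: print(n,q,round(d['score'],2),toW(im,d['position']))
E
```

```text
pics
{'t': 0.0, 'qpos': array([ 1.32899438e+00,  4.23820322e-01,  1.63070399e+00, -2.61816070e-05,
        1.08862373e+00, -1.89759408e-02]), 'qvel': array([-0.00069214, -0.00013919,  0.0014139 ,  0.00054568, -0.00070298,
        0.00011681]), 'joint_torque': array([ 8.29747842e-04, -5.44625401e+01, -2.73669684e+01,  6.44294475e-02,
        2.29890546e-02, -1.07344383e-04]), 'ee_pos': array([137.94931218, 609.01047734, 229.90901632]), 'orientation': array([ 2.45388721e+00,  1.96009450e+00, -1.91478463e-03]), 'ft_force': array([-0.10790227, -0.72070041, -0.63291174]), 'moment': array([0.04249664, 0.05193487, 0.00520215]), 'width': 87.82562814238649}
top block 0.61 [495.  234.    1.1]
top cradle 0.59 [ 170.  -319.3   -2.2]
top cradle 0.57 [ 327.  -123.2   -1.5]
top cradle 0.5 [752.2 200.8   1.3]
top leaf_pocket 0.91 [ 154.9 -287.     9.2]
top leaf_pocket 0.7 [538.3 -82.2  12.1]
top leaf_pocket 0.66 [326.8 -90.1  12.8]
top hinge_mid 0.91 [ 330.4 -120.3   34.4]
top hinge_mid 0.75 [ 166.8 -312.7   31.8]
top hinge_mid 0.66 [ 551.9 -125.6   40.5]
top leaf_bar 0.92 [ 124.6 -234.2   27.1]
top
[... 158 characters left out ...]
de block 0.53 [491.7 233.1  -1. ]
side cradle 0.98 [ 332.8 -121.8   -1.1]
side cradle 0.89 [ 165.6 -316.9   -4.7]
side cradle 0.77 [ 548.4 -126.3   -2.1]
side leaf_pocket 0.81 [545.1 -83.3  11.2]
side leaf_pocket 0.75 [333.8 -90.6  11.6]
side leaf_pocket 0.62 [ 151.9 -286.3    9.9]
side hinge_mid 0.74 [ 328.  -123.9   35. ]
side hinge_mid 0.72 [ 546.  -126.2   41.2]
side hinge_mid 0.72 [ 171.  -315.8   33.6]
side leaf_bar 0.87 [ 126.2 -229.1   26.2]
side leaf_bar 0.66 [526.9 -10.6  35.8]
side leaf_bar 0.64 [324.8 -36.6  23.9]
side drain_bed 0.94 [ 335.2 -152.1   13.3]
side drain_bed 0.89 [ 553.8 -166.6   22.7]
side drain_bed 0.62 [ 183.4 -338.9   14.2]
side drain_bed 0.46 [542.8 -83.1  10.4]
```

View pics/top0.png

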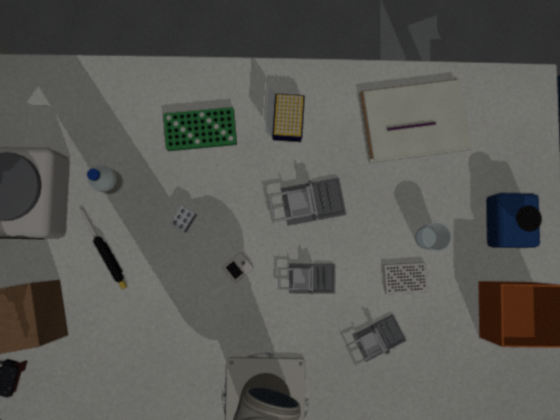

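View pics/side0.png

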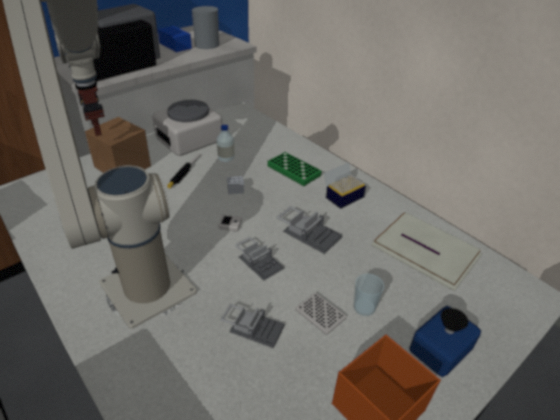

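View pics/wrist0.png

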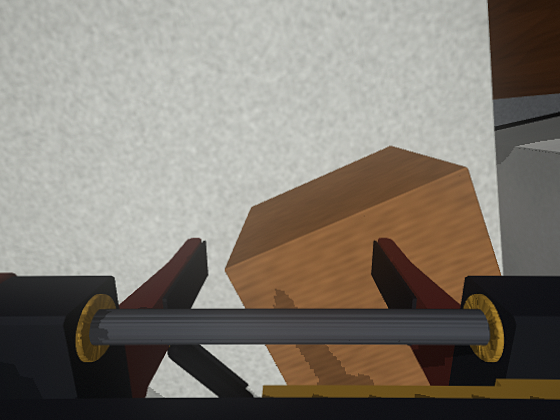

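```bash
python3 - <<'E'
from h import *
np.set_printoptions(precision=2,suppress=True)
im=ctrl.get_image('wrist');o=ctrl.get_obs()
Rt=R.from_rotvec(o['orientation']).as_matrix()
c=toW(im,[0,0,0]);print('cam in tool',Rt.T@(c-o['ee_pos']),'view',Rt.T@(toW(im,[0,0,1])-c), 'tool',Rt)
im=ctrl.get_image('top')
t=cv2.cvtColor(im['pixels'],cv2.COLOR_RGB2BGR)
a=cv2.resize(t[190:250,150:220],None,fx=5,fy=5,interpolation=3)
b=cv2.resize(t[150:240,250:360],None,fx=4,fy=4,interpolation=3)
s=np.zeros((360,800,3),np.uint8);s[:300,:350]=a;s[:360,355:795]=b;cv2.imwrite('pics/z1.png',s)
E
```

```text
cam in tool [  -0.38  -72.51 -154.56] view [-0.    0.27  0.96] tool [[ 0.22  0.98 -0.  ]
 [ 0.98 -0.22 -0.  ]
 [-0.   -0.   -1.  ]]
```

View pics/z1.png

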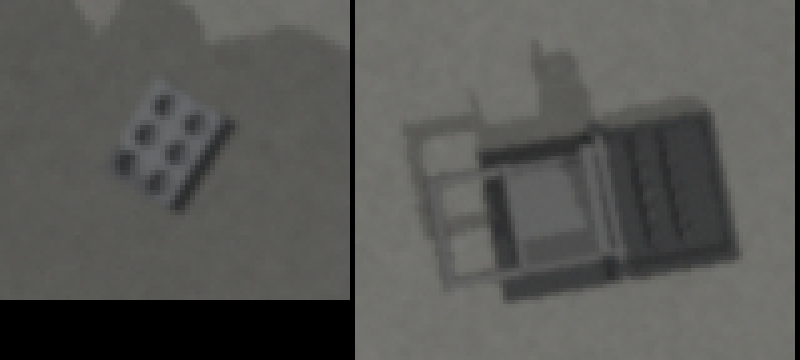

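```bash
python3 -m handwheel '[[[0,0,0],[-22,33,0],1],[[0,0,0],[-22,33,0],1],[[0,0,0],[-22,33,0],1],[[0,0,0],[-22,33,0],1],[[0,0,0],[-22,33,0],1],[[0,0,0],[-22,33,0],1],[[0,0,0],[-22,33,0],1],[[0,0,0],[-22,33,0],1],[[0,0,0],[-22,33,0],1],[[0,0,0],[-22,33,0],1]]'
python3 -m handwheel '[[[0,0,0],[-20,30,0],1],[[0,0,0],[-20,30,0],1],[[0,0,0],[-15,20,0],1],[[0,0,0.12],[0,0,0],1],[[0,0,0.12],[0,0,0],1],[[0,0,0.12],[0,0,0],1],[[0,0,0.12],[0,0,0],1],[[0,0,0.12],[0,0,0],1],[[0,0,0.12],[0,0,0],1],[[0,0,0.12],[0,0,0],1]]'
python3 -m handwheel '[[[0,0,0.12],[0,0,0],1],[[0,0,0.12],[0,0,0],1],[[0,0,0.12],[0,0,0],1],[[0,0,0.12],[0,0,0],1],[[0,0,0.12],[0,0,0],1],[[0,0,0.12],[0,0,0],1],[[0,0,0.12],[0,0,0],1],[[0,0,0.12],[0,0,0],1],[[0,0,0.12],[0,0,0],1],[[0,0,0],[0,0,0],1]]'
```

```text
t: 1.98
ee_pos: [417.9, 317.7, 230.8]
orientation: [-2.439, -1.974, -0.009]
ft_force: [0.5, 0.9, -0.9]
width: 87.6
t: 2.82
ee_pos: [495.1, 234.7, 231.9]
orientation: [-3.044, -0.755, -0.013]
ft_force: [-0.7, 0.5, -0.0]
width: 87.5
t: 3.65
ee_pos: [495.4, 234.7, 232.6]
orientation: [-2.971, 0.99, -0.009]
ft_force: [-0.2, 0.0, -0.2]
width: 87.8
```

```bash
python3 - <<'E'
from h import *
np.set_printoptions(precision=1,suppress=True)
o=ctrl.get_obs()
im=ctrl.get_image('wrist');save(im,'w1')
Rt=R.from_rotvec(o['orientation']).as_matrix();print(np.degrees(np.arctan2(Rt[1,0],Rt[0,0])))
for d in ctrl.spot_point(im,'block')[:3]: print(d['score'],toW(im,d['position']))
E
```

```text
-36.8555426284219
0.57 [488.7 239.   -0. ]
```

View pics/w1.png

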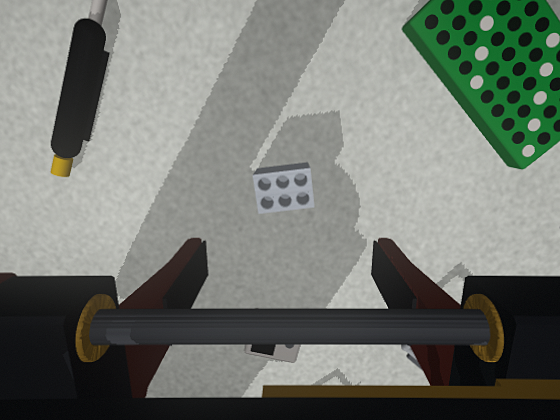

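```bash
python3 - <<'E'
from h import *
np.set_printoptions(precision=1,suppress=True)
im=ctrl.get_image('wrist');o=ctrl.get_obs()
Rt=R.from_rotvec(o['orientation']).as_matrix()
t=cv2.cvtColor(im['pixels'],cv2.COLOR_RGB2BGR)
cv2.imwrite('pics/z2.png',cv2.resize(t[150:225,235:335],None,fx=7,fy=7,interpolation=3))
P=np.array([ray(im,u,50) for u in [(254,175),(311,166),(314,207),(258,213)]]);print(P,P.mean(0))
e=P[1]-P[0]+P[2]-P[3];print(np.degrees(np.arctan2(e[1],e[0])),np.linalg.norm(e)/2,np.linalg.norm(P[0]-P[3]))
print((P.mean(0)-o['ee_pos'])@Rt)
E
```

```text
[[475.6 268.4  50. ]
 [528.4 241.   50. ]
 [505.7 203.7  50. ]
 [453.9 233.7  50. ]] [490.9 236.7  50. ]
-28.782973674580422 59.68506469045695 40.9348498735202
[ -5.2   3.  182.6]
```

View pics/z2.png

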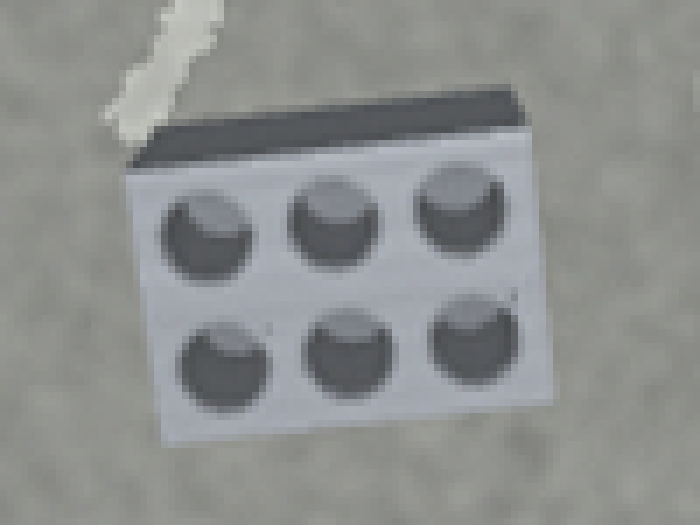

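```bash
cat >> h.py <<'E'
def need(yaw,p,o=None,pitch=0.):
    """turn (tool axes) and shift (tool axes) from now to pose: tool down, x at yaw deg"""
    o=o or ctrl.get_obs(); Rt=R.from_rotvec(o['orientation'])
    T=R.from_euler('z',yaw,degrees=True)*R.from_rotvec([np.pi,0,0])*R.from_euler('x',pitch,degrees=True)
    tn=(Rt.inv()*T).as_rotvec(); sh=Rt.inv().apply(np.array(p)-o['ee_pos'])
    print('turn',np.round(tn,4),'shift',np.round(sh,1),'pos',np.round(o['ee_pos'],1),'F',np.round(o['ft_force'],1),'w',round(o['width'],1),'t',o['t'])
E
python3 - <<'E'
from h import *
np.set_printoptions(precision=1,suppress=True)
im=ctrl.get_image('wrist')
P=np.array([ray(im,u,50) for u in [(253,174.7),(310.7,168.1),(314,207.6),(258.1,213.3)]]);print(P.mean(0))
e=P[1]-P[0]+P[2]-P[3];a=np.degrees(np.arctan2(e[1],e[0]));print(a)
e=P[0]-P[3]+P[1]-P[2];print(np.degrees(np.arctan2(e[1],e[0]))-90)
need(a,[*P.mean(0)[:2],130])
E
```

```text
[490.3 236.3  50. ]
-30.14916360567141
-30.623319098815024
turn [-0.  -0.  -0.1] shift [ -5.3   2.8 102.5] pos [495.4 234.7 232.6] F [-0.  -0.4 -0.3] w 88.0 t 3.85
```

```bash
python3 -m handwheel '[[[0,0,-0.11],[-5,2,0],1],[[0,0,0],[0,0,20],1],[[0,0,0],[0,0,20],1],[[0,0,0],[0,0,20],1],[[0,0,0],[0,0,20],1],[[0,0,0],[0,0,10],1],[[0,0,0],[0,0,5],1],[[0,0,0],[0,0,0],1],[[0,0,0],[0,0,0],1],[[0,0,0],[0,0,0],1]]'
python3 - <<'E'
from h import *
im=ctrl.get_image('wrist');save(im,'w2')
need(-30.3,[490.3,236.3,40])
for d in ctrl.spot_point(im,'block')[:3]: print(d['score'],toW(im,d['position']))
E
```

```text
t: 4.68
ee_pos: [493.5, 238.1, 137.0]
orientation: [-3.031, 0.775, -0.017]
ft_force: [0.2, -0.1, 0.6]
width: 87.6
turn [-0.0164 -0.0076  0.0284] shift [-2.8  4.9 97.2] pos [493.7 238.2 137.3] F [-0.2  0.7  0.2] w 88.0 t 4.7333
0.95 [487.90410505 234.79177291   1.34614215]
```

View pics/w2.png

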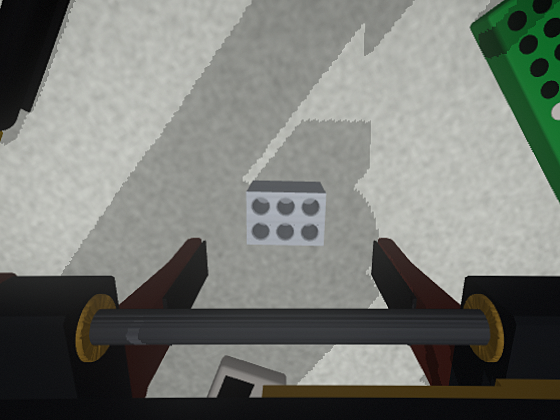

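```bash
python3 - <<'E'
import cv2
t=cv2.imread('pics/w2.png');cv2.imwrite('pics/z3.png',cv2.resize(t[170:255,235:340],None,fx=7,fy=7,interpolation=3))
E
```

```text
(no output)
```

View pics/z3.png

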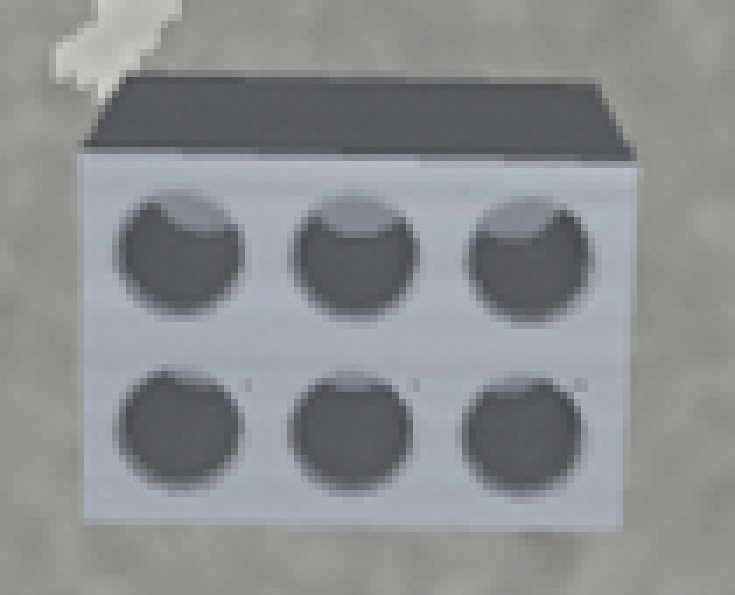

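```bash
python3 - <<'E'
from h import *
im=ctrl.get_image('wrist')
uv=(np.array([(78,150),(637,162),(621,529),(83,523)])+.5)/7-.5+[235,170]
P=np.array([ray(im,u,50) for u in uv]);c=P.mean(0);print(P.round(1),c.round(1))
e=P[1]-P[0]+P[2]-P[3];a=np.degrees(np.arctan2(e[1],e[0]));print(a)
need(a,[*c[:2],31])
E
```

```text
[[475.  270.5  50. ]
 [527.  240.4  50. ]
 [506.2 203.8  50. ]
 [453.8 233.6  50. ]] [490.5 237.1  50. ]
-29.83645995922634
turn [-0.0165 -0.0078  0.0199] shift [ -3.1   4.3 106.2] pos [493.7 238.2 137.3] F [-0.4 -0.2 -0.5] w 87.6 t 4.8333
```

```bash
python3 -m handwheel '[[[-0.016,-0.008,0.02],[-3,4,0],1],[[0,0,0],[0,0,0],1],[[0,0,0],[0,0,15],1],[[0,0,0],[0,0,15],1],[[0,0,0],[0,0,15],1],[[0,0,0],[0,0,5],1],[[0,0,0],[0,0,0],1],[[0,0,0],[0,0,0],1],[[0,0,0],[0,0,0],1],[[0,0,0],[0,0,0],1]]'
python3 - <<'E'
from h import *
need(-29.8,[490.5,237.1,31])
E
```

```text
t: 5.67
ee_pos: [491.8, 237.4, 90.9]
orientation: [-3.03, 0.812, -0.008]
ft_force: [0.3, 1.2, 0.0]
width: 87.8
turn [-0.0054 -0.0039 -0.0036] shift [-1.1  1.2 59.9] pos [491.8 237.4  90.9] F [0.3 1.2 0. ] w 87.8 t 5.6667
```

```bash
python3 -m handwheel '[[[-0.005,-0.004,-0.004],[-1,1,15],1],[[0,0,0],[0,0,15],1],[[0,0,0],[0,0,15],1],[[0,0,0],[0,0,10],1],[[0,0,0],[0,0,4],1],[[0,0,0],[0,0,0],1],[[0,0,0],[0,0,0],0],[[0,0,0],[0,0,0],0],[[0,0,0],[0,0,0],0],[[0,0,0],[0,0,0],0]]'
python3 -m handwheel '[[[0,0,0],[0,0,0],0],[[0,0,0],[0,0,0],0],[[0,0,0],[0,0,0],0],[[0,0,0],[0,0,0],0],[[0,0,0],[0,0,-5],0],[[0,0,0],[0,0,-15],0],[[0,0,0],[0,0,-20],0],[[0,0,0],[0,0,-20],0],[[0,0,0],[0,0,-20],0],[[0,0,0],[0,0,-20],0]]'
python3 - <<'E'
from h import *
need(-29.8,[490.5,237.1,31])
save(ctrl.get_image('wrist'),'w3')
E
```

```text
t: 6.5
ee_pos: [495.6, 239.5, 36.7]
orientation: [-3.028, 0.805, -0.014]
ft_force: [-1.5, 0.4, -1.3]
width: 64.6
t: 7.33
ee_pos: [490.0, 236.8, 136.5]
orientation: [3.036, -0.807, -0.001]
ft_force: [1.1, -0.4, -2.6]
width: 59.7
turn [0.0002 0.0004 0.0004] shift [  0.3  -0.5 105.5] pos [490.  236.8 136.5] F [ 1.1 -0.4 -2.6] w 59.7 t 7.3333
```

View pics/w3.png

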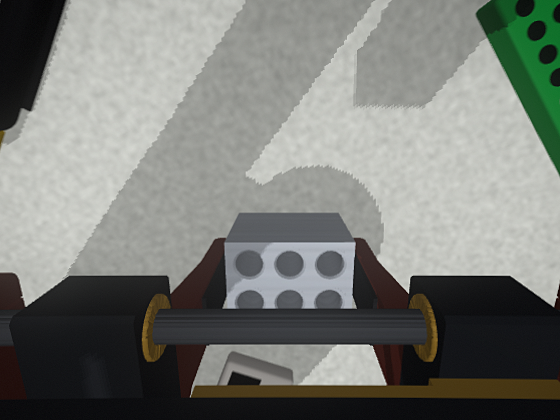

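```bash
python3 -m handwheel '[[[0,0,-0.1],[0,0,-15],0],[[0,0,-0.1],[0,0,-15],0],[[0,0,-0.1],[0,0,-15],0],[[0,0,-0.1],[0,0,-15],0],[[0,0,-0.1],[0,0,-15],0],[[0,0,-0.1],[0,0,-10],0],[[0,0,-0.1],[0,0,-10],0],[[0,0,-0.03],[0,0,0],0],[[0,0,0],[0,0,0],0],[[0,0,0],[0,0,0],0]]'
python3 -m handwheel '[[[0,0,0],[-2,15,0],0],[[0,0,0],[-2,25,0],0],[[0,0,0],[-2,35,0],0],[[0,0,0],[-2,40,0],0],[[0,0,0],[-2,40,0],0],[[0,0,0],[-2,40,0],0],[[0,0,0],[-2,40,0],0],[[0,0,0],[-2,40,0],0],[[0,0,0],[-2,40,0],0],[[0,0,0],[-1,30,0],0]]'
python3 -m handwheel '[[[0,0,0],[0,20,0],0],[[0,0,0],[0,0,0],0],[[0,0,0],[0,0,0],0],[[0,0,0],[0,0,0],0],[[0,0,0],[0,0,0],0],[[0,0,0],[0,0,0],0],[[0,0,0],[0,0,0],0],[[0,0,0],[0,0,0],0],[[0,0,0],[0,0,0],0],[[0,0,0],[0,0,0],0]]'
python3 - <<'E'
from h import *
need(12,[548,-126,230])
im=ctrl.get_image('wrist');save(im,'w4')
for q in ['leaf_pocket','hinge_mid','leaf_bar','drain_bed','cradle','pocket_toe','block']:
    for d in ctrl.spot_point(im,q)[:2]: print(q,round(d['score'],2),toW(im,d['position']).round(1))
E
```

```text
t: 8.22
ee_pos: [490.2, 236.7, 238.5]
orientation: [-3.116, -0.385, -0.01]
ft_force: [0.2, -0.8, -3.7]
width: 59.5
t: 9.05
ee_pos: [552.3, -111.0, 230.3]
orientation: [-3.114, -0.379, 0.003]
ft_force: [0.3, -0.3, -3.3]
width: 59.5
t: 9.88
ee_pos: [555.3, -133.3, 226.0]
orientation: [-3.114, -0.365, 0.012]
ft_force: [-0.5, -0.0, -3.7]
width: 60.0
turn [-0.0069  0.0067  0.0239] shift [-5.5 -8.8 -3.9] pos [ 555.3 -133.3  226. ] F [-0.5 -0.  -3.7] w 60.0 t 9.8833
leaf_pocket 0.73 [330.  -92.8  13.6]
leaf_pocket 0.67 [539.8 -83.7  11.2]
hinge_mid 0.79 [ 546.8 -125.9   40.5]
hinge_mid 0.64 [ 330.8 -123.6   34.3]
leaf_bar 0.64 [ 546.4 -123.3    1.1]
leaf_bar 0.55 [526.9  -8.6  33. ]
drain_bed 0.82 [ 329.  -154.9   19.6]
drain_bed 0.56 [ 555.9 -165.9   20.4]
cradle 0.97 [ 546.5 -123.1   -1.4]
cradle 0.85 [ 326.7 -124.7   -2.2]
pocket_toe 0.92 [ 332.7 -113.9   49.9]
pocket_toe 0.91 [ 544.2 -111.3   64.5]
block 0.95 [ 554.8 -138.6  188.4]
```

View pics/w4.png

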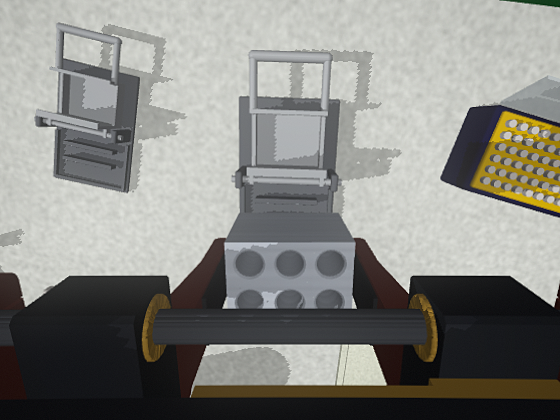

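```bash
python3 - <<'E'
import cv2
t=cv2.imread('pics/w4.png');cv2.imwrite('pics/z4.png',cv2.resize(t[40:140,225:355],None,fx=6,fy=6,interpolation=3))
cv2.imwrite('pics/z5.png',cv2.resize(t[125:225,225:355],None,fx=6,fy=6,interpolation=3))
E
```

```text
(no output)
```

View pics/z4.png

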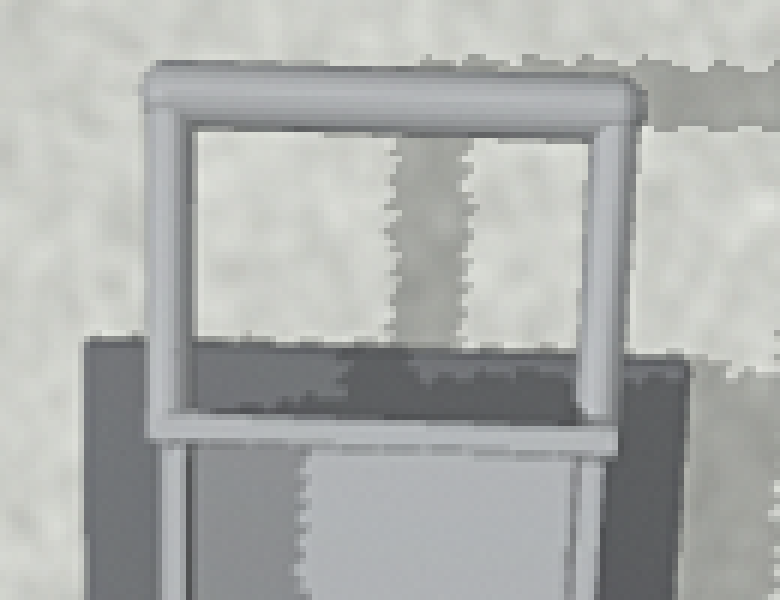

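View pics/z5.png

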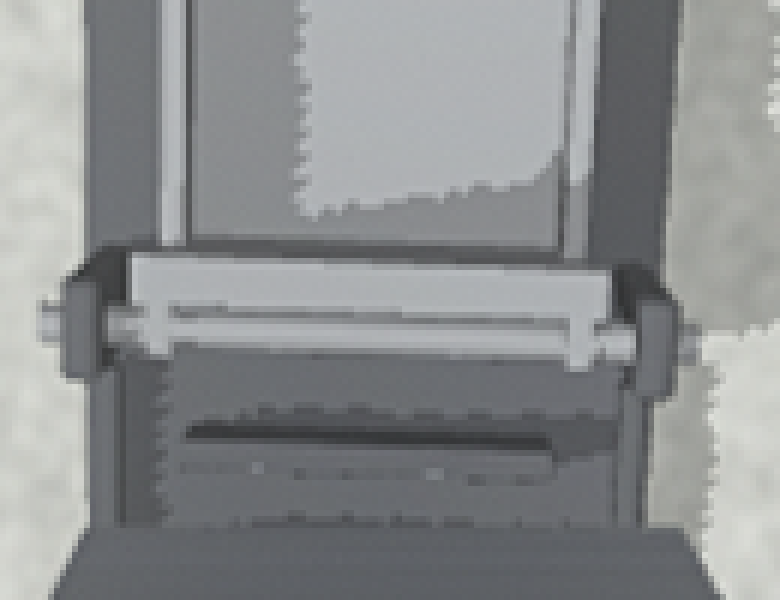

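```bash
cat > fit.py <<'E'
from h import *
from scipy.optimize import least_squares
def fit(im,C,uv):
    C=np.array(C,float);uv=np.array(uv)
    def W(p):
        r=R.from_euler('z',p[2],degrees=True); return r.apply(C)+[p[0],p[1],0]
    s=least_squares(lambda p:(proj(im,W(p))-uv).ravel(),[547,-126,12])
    print('fit',s.x.round(2));print('res',s.fun.reshape(-1,2).round(1).tolist());return s.x
E
python3 - <<'E'
from fit import *
im=ctrl.get_image('wrist')
uv=lambda L,o:(np.array(L)+.5)/6-.5+o
C=[(-38,66,47),(38,66,47),(-32,120,32),(32,120,32)]
U=uv([(150,438),(617,455),(187,96),(592,104)],[225,40])
fit(im,C,U)
C+=[(-55,86,6),(55,86,6)];U=np.vstack([U,uv([(85,340),(688,362)],[225,40])])
fit(im,C,U)
# toe edge at y=16 z=64..68
C+=[(-38,16,68),(38,16,68)];U=np.vstack([U,uv([(132,255),(612,268)],[225,125])])
p=fit(im,C,U)
# block top corners in image
save(im,'w4b');t=cv2.imread('pics/w4b.png');cv2.imwrite('pics/z6.png',cv2.resize(t[200:320,215:365],None,fx=5,fy=5,interpolation=3))
E
```

```text
fit [ 549.14 -125.62   11.91]
res [[-0.3, 0.4], [-0.1, -0.5], [1.1, -0.1], [-0.7, 0.2]]
fit [ 548.95 -126.56   11.67]
res [[-0.4, 1.1], [-0.3, 0.6], [1.2, 0.8], [-0.6, 1.4], [-0.7, -1.8], [0.8, -2.5]]
fit [ 548.95 -126.33   11.7 ]
res [[-0.4, 0.9], [-0.3, 0.3], [1.2, 0.5], [-0.6, 1.1], [-0.7, -2.0], [0.8, -2.7], [0.1, 0.7], [-0.2, 0.8]]
```

View pics/z6.png

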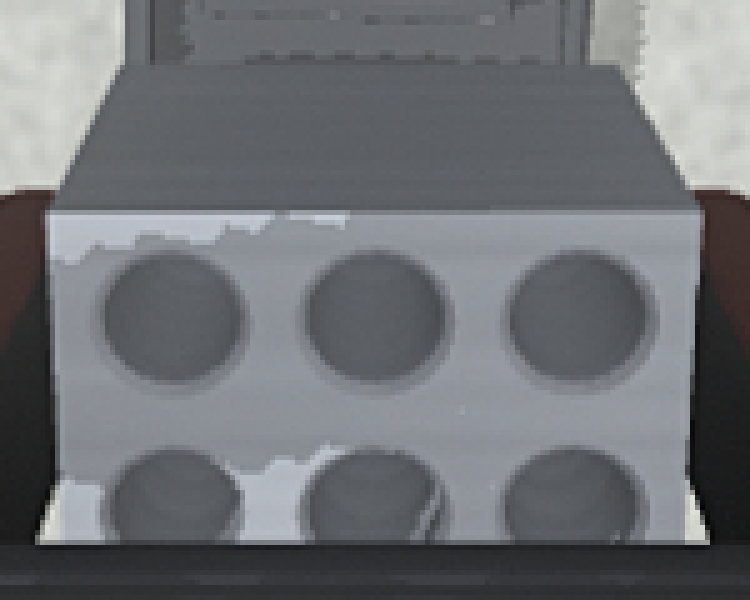

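```bash
python3 - <<'E'
from fit import *
im=ctrl.get_image('wrist');o=ctrl.get_obs();Rt=R.from_rotvec(o['orientation'])
U=(np.array([(46,211),(702,208),(120,65),(620,65)])+.5)/5-.5+[215,200]
# tool coords: block center bottom at (a,b,c); z down. back face toward tool -y
C=np.array([(-30,-21,-50),(30,-21,-50),(-30,-21,0),(30,-21,0)])
f=lambda p:(proj(im,Rt.apply(R.from_rotvec(p[3:]).apply(C)+p[:3])+o['ee_pos'])-U).ravel()
g=lambda p:f(np.r_[p,0,0,0])
s=least_squares(g,[0,0,30.]);print(s.x.round(1),s.fun.round(1))
s=least_squares(f,[0,0,30.,0,0,0]);print(s.x.round(3),s.fun.round(1))
c=R.from_euler('z',11.8,degrees=True).apply([0,41,0])+[549.1,-125.8,0]
print('pocket',c); need(11.8,[c[0],c[1],150],o)
E
```

```text
[-0.5  4.6 36.8] [-0.3  0.4 -0.5  0.9  0.9 -0.9  0.1 -0.9]
[-7.4700e-01  4.9740e+00  3.5904e+01 -1.9000e-02 -1.0000e-02  1.0000e-03] [-0.2 -0.1  0.2  0.1  0.3  0.1 -0.3 -0.1]
pocket [540.71566187 -85.66643706   0.        ]
turn [-0.007   0.0068  0.0265] shift [ -2.6 -49.7  76.2] pos [ 555.3 -133.9  225.8] F [ 0.4  0.1 -2.7] w 60.1 t 10.3833
```

```bash
python3 -m handwheel '[[[-0.007,0.007,0.026],[-2,-20,0],0],[[0,0,0],[0,-20,0],0],[[0,0,0],[0,-14,0],0],[[0,0,0],[0,0,20],0],[[0,0,0],[0,0,20],0],[[0,0,0],[0,0,20],0],[[0,0,0],[0,0,10],0],[[0,0,0],[0,0,0],0],[[0,0,0],[0,0,0],0],[[0,0,0],[0,0,0],0]]'
python3 - <<'E'
from fit import *
im=ctrl.get_image('wrist');save(im,'w5')
c=R.from_euler('z',11.8,degrees=True).apply([0.6,45.8,0])+[549.1,-125.8,0]
print(c);need(11.8,[c[0],c[1],49])
for q in ['leaf_pocket','hinge_mid','leaf_bar','block']:
    for d in ctrl.spot_point(im,q)[:2]: print(q,round(d['score'],2),toW(im,d['position']).round(1))
E
```

```text
t: 11.22
ee_pos: [543.7, -80.5, 156.0]
orientation: [3.124, 0.319, 0.009]
ft_force: [-0.7, 0.1, -3.4]
width: 59.7
[540.32140126 -80.84517596   0.        ]
turn [ 0.0026 -0.0062 -0.0027] shift [ -4.3  -0.7 107.3] pos [544.  -80.6 156.3] F [ 0.1 -0.8 -2.1] w 60.3 t 11.2667
leaf_pocket 0.96 [539.6 -87.1  12. ]
leaf_pocket 0.93 [331.9 -94.1   8.6]
hinge_mid 0.82 [ 333.8 -123.8   32.3]
leaf_bar 0.94 [333.8 -28.   25.8]
leaf_bar 0.71 [526.9 -11.4  34.4]
block 0.59 [543.8 -85.8 118. ]
```

View pics/w5.png

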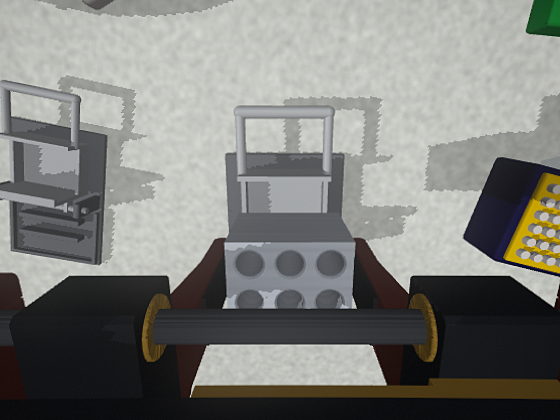

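```bash
python3 - <<'E'
import cv2
t=cv2.imread('pics/w5.png');cv2.imwrite('pics/z7.png',cv2.resize(t[98:218,220:360],None,fx=5,fy=5,interpolation=3))
E
```

```text
(no output)
```

View pics/z7.png

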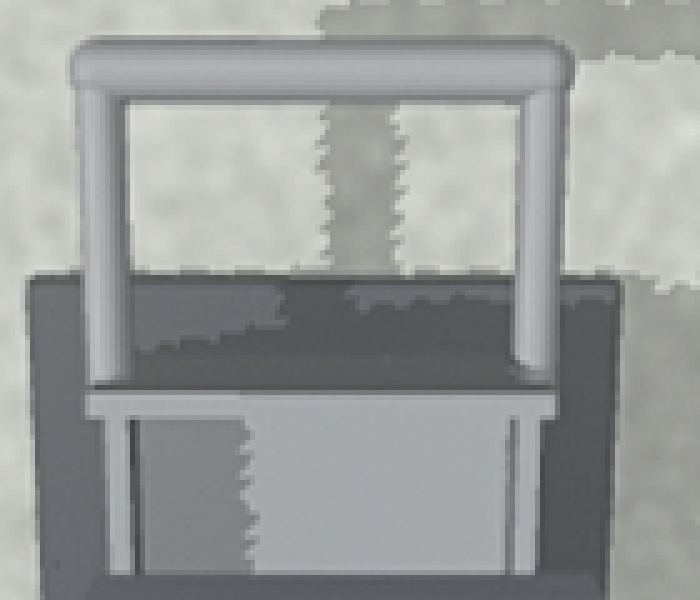

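```bash
python3 - <<'E'
from fit import *
im=ctrl.get_image('wrist');o=ctrl.get_obs()
C=[(-38,66,47),(38,66,47),(-32,120,32),(32,120,32)]
U=(np.array([(86,416),(555,416),(128,67),(520,67)])+.5)/5-.5+[220,98]
p=fit(im,C,U)
c=R.from_euler('z',p[2],degrees=True).apply([0.6,45.8,0])+[p[0],p[1],0]
print(c);need(p[2],[c[0],c[1],70],o)
E
```

```text
fit [ 548.79 -124.98   11.33]
res [[0.4, -0.5], [0.1, -0.2], [-0.5, 0.1], [0.0, 0.5]]
[540.37912677 -79.9598924    0.        ]
turn [ 0.0027 -0.0065  0.0056] shift [-3.8 -1.5 86.2] pos [543.9 -80.5 156.3] F [-0.7 -0.3 -2.8] w 59.8 t 11.5167
```

```bash
python3 -m handwheel '[[[0.003,-0.006,0.002],[-3.8,-1,0],0],[[0,0,0],[0,0,15],0],[[0,0,0],[0,0,15],0],[[0,0,0],[0,0,10],0],[[0,0,0],[0,0,5],0],[[0,0,0],[0,0,0],0],[[0,0,0],[0,0,0],0],[[0,0,0],[0,0,0],0],[[0,0,0],[0,0,0],0],[[0,0,0],[0,0,0],0]]'
python3 - <<'E'
from h import *
need(11.6,[540.3,-80.4,49])
E
```

```text
t: 12.35
ee_pos: [541.3, -80.7, 113.1]
orientation: [3.125, 0.315, 0.007]
ft_force: [0.0, 0.9, -3.5]
width: 59.9
turn [ 0.001  -0.0043 -0.0019] shift [-1.2 -0.6 64.1] pos [541.3 -80.7 113.1] F [ 0.   0.9 -3.5] w 59.9 t 12.35
```

```bash
python3 -m handwheel '[[[0.001,-0.004,-0.002],[-1.2,-0.6,0],0],[[0,0,0],[0,0,8],0],[[0,0,0],[0,0,10],0],[[0,0,0],[0,0,10],0],[[0,0,0],[0,0,8],0],[[0,0,0],[0,0,5],0],[[0,0,0],[0,0,0],0],[[0,0,0],[0,0,0],0],[[0,0,0],[0,0,0],0],[[0,0,0],[0,0,0],0]]'
python3 - <<'E'
from h import *
need(11.6,[540.3,-80.4,49])
save(ctrl.get_image('wrist'),'w6')
E
```

```text
t: 13.18
ee_pos: [539.8, -80.3, 67.3]
orientation: [-3.125, -0.318, 0.001]
ft_force: [0.0, 0.1, -3.5]
width: 59.7
turn [-0.0003  0.0007  0.0004] shift [ 0.4  0.2 18.3] pos [539.8 -80.3  67.3] F [ 0.   0.1 -3.5] w 59.7 t 13.1833
```

View pics/w6.png

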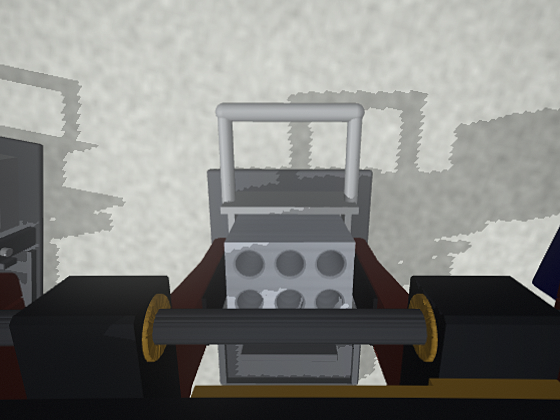

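```bash
python3 -m handwheel '[[[0,0,0],[0,0,4],0],[[0,0,0],[0,0,4],0],[[0,0,0],[0,0,4],0],[[0,0,0],[0,0,3],0],[[0,0,0],[0,0,1],0],[[0,0,0],[0,0,0],0],[[0,0,0],[0,0,0],0],[[0,0,0],[0,0,0],0],[[0,0,0],[0,0,0],0],[[0,0,0],[0,0,0],0]]'
```

```text
t: 14.07
ee_pos: [540.9, -80.5, 50.8]
orientation: [3.125, 0.318, 0.003]
ft_force: [0.9, 0.4, -3.4]
width: 59.9
```

```bash
python3 -m handwheel '[[[0,0,0],[0,0,1],0],[[0,0,0],[0,0,1],0],[[0,0,0],[0,0,0],0],[[0,0,0],[0,0,0],0],[[0,0,0],[0,0,0],0.9],[[0,0,0],[0,0,0],0.9],[[0,0,0],[0,0,0],0.9],[[0,0,0],[0,0,0],0.9],[[0,0,0],[0,0,0],0.9],[[0,0,0],[0,0,0],0.9]]'
python3 - <<'E'
from h import *
need(11.6,[540.3,-80.4,49])
im=ctrl.get_image('wrist');save(im,'w7')
for d in ctrl.spot_point(im,'block')[:2]: print(round(d['score'],2),toW(im,d['position']).round(1))
E
```

```text
t: 14.9
ee_pos: [542.7, -80.8, 50.3]
orientation: [3.124, 0.318, 0.009]
ft_force: [-0.8, 0.8, 0.2]
width: 78.9
turn [ 0.0022 -0.0056  0.0005] shift [-2.3 -0.9  1.3] pos [542.7 -80.8  50.3] F [-0.8  0.8  0.2] w 78.9 t 14.9
0.93 [541.8 -87.1  13.4]
```

View pics/w7.png

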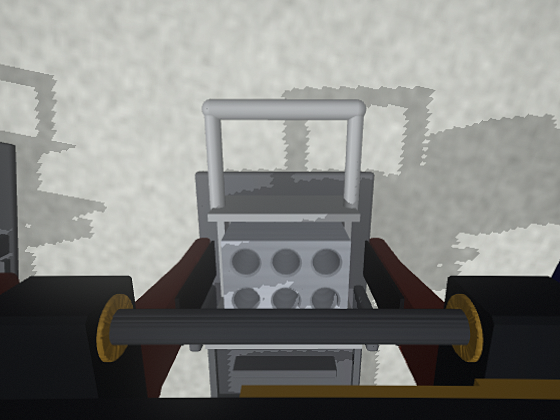

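```bash
python3 -m handwheel '[[[0,0,0],[-2,0,0],1],[[0,0,0],[0,0,0],1],[[0,0,0],[0,0,-5],1],[[0,0,0],[0,0,-15],1],[[0,0,0],[0,0,-20],1],[[0,0,0],[0,0,-20],1],[[0,0,0],[0,0,-20],1],[[0,0,0],[0,0,-20],1],[[0,0,0],[0,0,0],1],[[0,0,0],[0,0,0],1]]'
python3 - <<'E'
from h import *
need(11.6,[540.3,-80.4,150])
im=ctrl.get_image('wrist');save(im,'w8')
for d in ctrl.spot_point(im,'block')[:1]+ctrl.spot_point(im,'leaf_pocket')[:1]+ctrl.spot_point(im,'leaf_bar')[:2]: print(round(d['score'],2),toW(im,d['position']).round(1))
E
```

```text
t: 15.83
ee_pos: [538.4, -81.0, 155.4]
orientation: [3.125, 0.318, 0.004]
ft_force: [0.2, -0.6, -1.3]
width: 88.1
turn [ 0.001  -0.0026  0.0003] shift [ 1.9 -0.2  5.4] pos [538.4 -81.  155.4] F [ 0.2 -0.6 -1.3] w 88.1 t 15.8333
0.71 [543.7 -86.4  12.1]
0.9 [329.7 -94.4  10.3]
0.68 [333.2 -28.1  25.5]
```

View pics/w8.png

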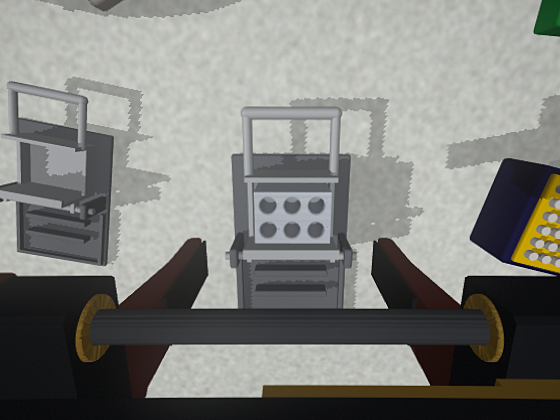

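```bash
python3 - <<'E'
from h import *
print(ctrl.get_obs()['qpos'].round(2))
need(101.6,[524.9,-8,115])
E
```

```text
[-0.17  0.41  1.87  0.    0.87 -0.37]
turn [-3.0000e-04  1.0000e-04 -1.5705e+00] shift [  2.2 -73.9  38.7] pos [537.6 -80.8 153.7] F [ 0.3 -0.2  0.5] w 87.6 t 16.0333
```

```bash
python3 -m handwheel '[[[0,0,0.12],[0,0,0],1],[[0,0,0.12],[0,0,0],1],[[0,0,0.12],[0,0,0],1],[[0,0,0.12],[0,0,0],1],[[0,0,0.12],[0,0,0],1],[[0,0,0.12],[0,0,0],1],[[0,0,0.12],[0,0,0],1],[[0,0,0.12],[0,0,0],1],[[0,0,0.12],[0,0,0],1],[[0,0,0.12],[0,0,0],1]]'
python3 -m handwheel '[[[0,0,0.12],[0,0,0],1],[[0,0,0.12],[0,0,0],1],[[0,0,0.12],[0,0,0],1],[[0,0,0],[-25,0,0],1],[[0,0,0],[-25,0,0],1],[[0,0,0],[-24,-2,0],1],[[0,0,0],[0,0,0],1],[[0,0,0],[0,0,0],1],[[0,0,0],[0,0,0],1],[[0,0,0],[0,0,0],1]]'
python3 - <<'E'
from h import *
need(-78.4,[524.9,-8,43])
im=ctrl.get_image('wrist');save(im,'w9')
for q in ['block','leaf_bar','leaf_pocket','hinge_mid']:
  for d in ctrl.spot_point(im,q)[:2]: print(q,round(d['score'],2),toW(im,d['position']).round(1))
E
```

```text
t: 16.87
ee_pos: [530.3, -79.6, 141.3]
orientation: [2.717, -1.561, -0.033]
ft_force: [0.2, 0.2, 0.4]
width: 88.0
t: 17.7
ee_pos: [514.9, -4.5, 130.9]
orientation: [2.357, -2.041, -0.055]
ft_force: [-0.3, -0.3, -0.5]
width: 87.7
turn [ 0.0405  0.0124 -0.0588] shift [  5.9 -13.   87.4] pos [514.9  -4.5 130.9] F [-0.3 -0.3 -0.5] w 87.7 t 17.7
block 0.86 [539.6 -85.1  10. ]
leaf_bar 0.76 [329.4 -31.3  26.1]
leaf_bar 0.75 [525.  -10.6  33.8]
leaf_pocket 0.61 [332.1 -95.   13.3]
hinge_mid 0.7 [ 546.7 -127.7   40.6]
```

View pics/w9.png

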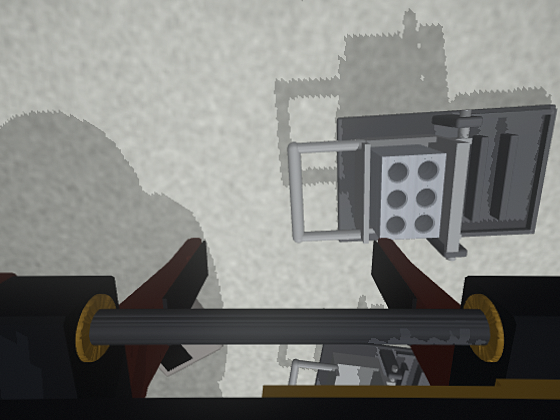

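```bash
python3 -m handwheel '[[[0.04,0.012,-0.059],[6,-13,0],1],[[0,0,0],[0,0,0],1],[[0,0,0],[0,0,0],1],[[0,0,0],[0,0,12],1],[[0,0,0],[0,0,12],1],[[0,0,0],[0,0,12],1],[[0,0,0],[0,0,0],1],[[0,0,0],[0,0,0],1],[[0,0,0],[0,0,0],1],[[0,0,0],[0,0,0],1]]'
python3 - <<'E'
from h import *
need(-78.4,[524.9,-8,43])
im=ctrl.get_image('wrist');save(im,'w10')
print(proj(im,[[524.9,-8,32]]))
for q in ['leaf_bar']:
  for d in ctrl.spot_point(im,q)[:2]: print(q,round(d['score'],2),toW(im,d['position']).round(1))
E
```

```text
t: 18.78
ee_pos: [526.8, -9.6, 90.3]
orientation: [2.425, -1.993, -0.007]
ft_force: [-0.6, -1.6, -0.2]
width: 87.6
turn [ 0.0045  0.0019 -0.0074] shift [-1.9  1.3 47.3] pos [526.8  -9.6  90.3] F [-0.6 -1.6 -0.2] w 87.6 t 18.7833
[[285.94495201 227.94565425]]
leaf_bar 0.77 [527.5  -8.8  32.1]
```

View pics/w10.png

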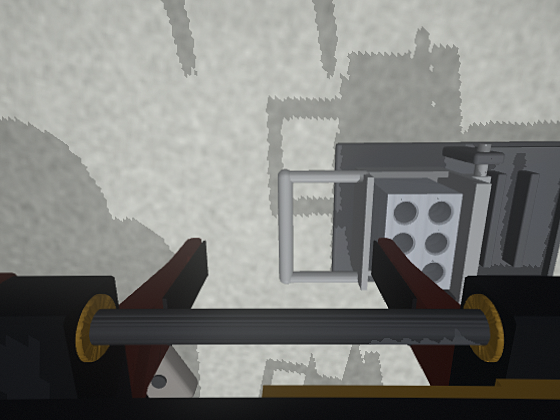

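```bash
python3 -m handwheel '[[[0.004,0.002,-0.007],[-2,1.3,0],0.45],[[0,0,0],[0,0,0],0.45],[[0,0,0],[0,0,0],0.45],[[0,0,0],[0,0,0],0.45],[[0,0,0],[0,0,8],0.45],[[0,0,0],[0,0,10],0.45],[[0,0,0],[0,0,10],0.45],[[0,0,0],[0,0,0],0.45],[[0,0,0],[0,0,0],0.45],[[0,0,0],[0,0,0],0.45]]'
python3 - <<'E'
from h import *
need(-78.4,[524.9,-8,24])
im=ctrl.get_image('wrist');save(im,'w11')
E
```

```text
t: 19.72
ee_pos: [525.7, -7.7, 60.2]
orientation: [-2.434, 1.985, -0.003]
ft_force: [-0.1, 0.9, -0.6]
width: 39.5
turn [-0.0022 -0.0009  0.0003] shift [ 0.1  0.9 36.2] pos [525.7  -7.7  60.2] F [-0.1  0.9 -0.6] w 39.5 t 19.7167
```

View pics/w11.png

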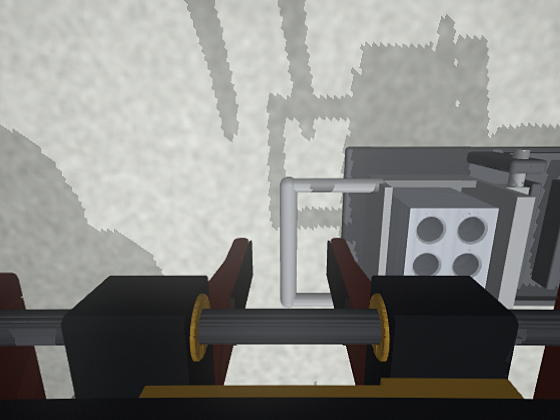

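```bash
python3 -m handwheel '[[[0,0,0],[0,0,10],0.45],[[0,0,0],[0,0,10],0.45],[[0,0,0],[0,0,8],0.45],[[0,0,0],[0,0,6],0.45],[[0,0,0],[0,0,2],0.45],[[0,0,0],[0,0,0],0.45],[[0,0,0],[0,0,0],0.45],[[0,0,0],[0,0,0],0.45],[[0,0,0],[0,0,0],0.45],[[0,0,0],[0,0,0],0.45]]'
python3 -m handwheel '[[[0,0,0],[0,0,0],0],[[0,0,0],[0,0,0],0],[[0,0,0],[0,0,0],0],[[0,0,0],[0,0,0],0],[[0,0,0],[0,0,0],0],[[0,0,0],[0,0,0],0],[[0,0,0],[0,0,0],0],[[0,0,0],[0,0,0],0],[[0,0,0],[0,0,0],0],[[0,0,0],[0,0,0],0]]'
python3 - <<'E'
from h import *
need(-78.4,[524.9,-8,24])
im=ctrl.get_image('wrist');save(im,'w12')
print(ctrl.get_obs()['moment'])
E
```

```text
t: 20.6
ee_pos: [526.3, -7.8, 20.5]
orientation: [-2.434, 1.984, -0.004]
ft_force: [0.0, 0.0, -0.4]
width: 39.5
t: 21.43
ee_pos: [526.8, -6.8, 21.6]
orientation: [-2.431, 1.984, -0.005]
ft_force: [-0.6, 0.3, -0.6]
width: 9.3
turn [-0.0047 -0.0002 -0.0006] shift [ 0.8  2.1 -2.4] pos [526.8  -6.8  21.6] F [-0.6  0.3 -0.6] w 9.3 t 21.4333
[0.15542666 0.21776584 0.03383923]
```

View pics/w12.png

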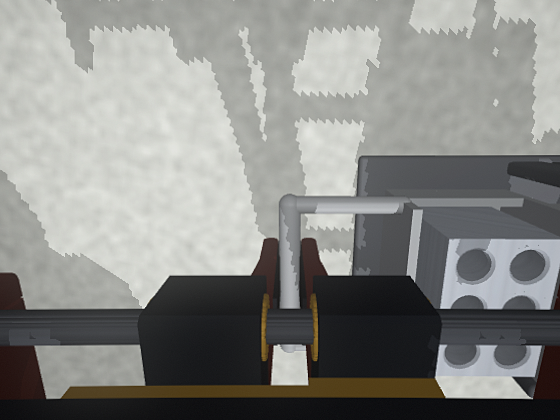

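```bash
cat > arc.py <<'E'
from h import *
import sys
# hinge as seen from the arm's readings
yh=R.from_euler('z',11.6,degrees=True).apply([0,1,0]); H=np.array([526.8,-6.8,0])-120*yh
g=10.4
def tcp(th): return 120*np.cos(th)+10*np.sin(th), 42+120*np.sin(th)-10*np.cos(th)-g
def now(o=None):
    o=o or ctrl.get_obs();d=o['ee_pos']-H; y=d@yh; z=d[2]
    x=d@R.from_euler('z',11.6,degrees=True).apply([1,0,0])
    th=np.arctan2(z+g-42,y)+np.arctan2(10,120)
    r=np.hypot(z+g-42,y); return x,y,z,th%(2*np.pi) if th>-.5 else th,r
if __name__=='__main__':
    o=ctrl.get_obs();x,y,z,th,r=now(o)
    print('x %.1f y %.1f z %.1f th %.3f r %.1f'%(x,y,z,th,r)); need(-78.4,o['ee_pos'],o)
    st=float(sys.argv[1]) if len(sys.argv)>1 else .08
    py,pz=y,z
    for k in range(10):
        t=min(th+st*(k+1),float(sys.argv[2]) if len(sys.argv)>2 else np.pi); ny,nz=tcp(t)
        print('%.2f [%.1f,0,%.1f]'%(t,-(ny-py),-(nz-pz)));py,pz=ny,nz
E
python3 arc.py
```

```text
x 0.0 y 120.0 z 21.6 th 0.000 r 120.4
turn [-0.0048 -0.0003 -0.0006] shift [0. 0. 0.] pos [526.8  -6.8  21.6] F [-0.1  0.7 -0.4] w 8.7 t 21.4833
0.08 [-0.4,0,-9.6]
0.16 [0.4,0,-9.6]
0.24 [1.1,0,-9.6]
0.32 [1.9,0,-9.4]
0.40 [2.6,0,-9.3]
0.48 [3.4,0,-9.0]
0.56 [4.1,0,-8.7]
0.64 [4.8,0,-8.4]
0.72 [5.4,0,-8.0]
0.80 [6.0,0,-7.5]
```

```bash
python3 -m handwheel '[[[0,0,0],[-0.4,0,-9.6],0],[[0,0,0],[0.4,0,-9.6],0],[[0,0,0],[1.1,0,-9.6],0],[[0,0,0],[1.9,0,-9.4],0],[[0,0,0],[2.6,0,-9.3],0],[[0,0,0],[3.4,0,-9],0],[[0,0,0],[4,0,-8.7],0],[[0,0,0],[0,0,0],0],[[0,0,0],[0,0,0],0],[[0,0,0],[0,0,0],0]]'
python3 arc.py; python3 - <<'E'
from h import *
save(ctrl.get_image('wrist'),'w13');save(ctrl.get_image('side'),'s13')
E
```

```text
t: 22.32
ee_pos: [530.0, -22.5, 95.1]
orientation: [-2.429, 1.985, -0.01]
ft_force: [1.5, 0.2, -4.2]
width: 9.0
x -0.1 y 104.0 z 95.1 th 0.631 r 121.8
turn [-0.0075 -0.0018 -0.0018] shift [0. 0. 0.] pos [530.  -22.5  95.1] F [ 1.5  0.2 -4.2] w 9.0 t 22.3167
0.71 [6.6,0,-7.3]
0.79 [6.0,0,-7.6]
0.87 [6.6,0,-7.1]
0.95 [7.1,0,-6.5]
1.03 [7.6,0,-5.9]
1.11 [8.0,0,-5.3]
1.19 [8.4,0,-4.6]
1.27 [8.8,0,-4.0]
1.35 [9.1,0,-3.2]
1.43 [9.3,0,-2.5]
```

View pics/w13.png

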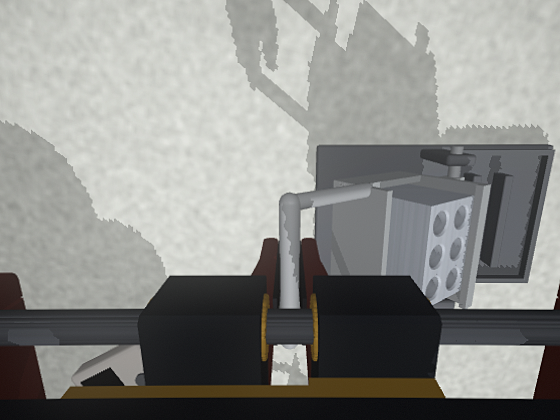

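Working: the leaf is raised about 0.6 rad, the bar turning in the fingers (290,250), block in the pocket (435,250). Continue.

```bash
python3 -m handwheel '[[[0,0,0],[6.4,0,-7.3],0],[[0,0,0],[6,0,-7.6],0],[[0,0,0],[6.6,0,-7.1],0],[[0,0,0],[7.1,0,-6.5],0],[[0,0,0],[7.6,0,-5.9],0],[[0,0,0],[8,0,-5.3],0],[[0,0,0],[8.4,0,-4.6],0],[[0,0,0],[0,0,0],0],[[0,0,0],[0,0,0],0],[[0,0,0],[0,0,0],0]]'
python3 arc.py; python3 - <<'E'
from h import *
save(ctrl.get_image('wrist'),'w14');
E
```

```text
t: 23.25
ee_pos: [538.7, -65.7, 141.3]
orientation: [-2.423, 1.983, 0.01]
ft_force: [1.7, 2.4, -1.4]
width: 8.8
x -0.2 y 60.0 z 141.3 th 1.154 r 125.0
turn [-0.0044  0.0119 -0.0033] shift [0. 0. 0.] pos [538.7 -65.7 141.3] F [ 1.7  2.4 -1.4] w 8.8 t 23.25
1.23 [10.8,0,-0.3]
1.31 [8.9,0,-3.6]
1.39 [9.2,0,-2.8]
1.47 [9.4,0,-2.1]
1.55 [9.5,0,-1.3]
1.63 [9.6,0,-0.6]
1.71 [9.6,0,0.2]
1.79 [9.6,0,1.0]
1.87 [9.5,0,1.7]
1.95 [9.3,0,2.5]
```

View pics/w14.png

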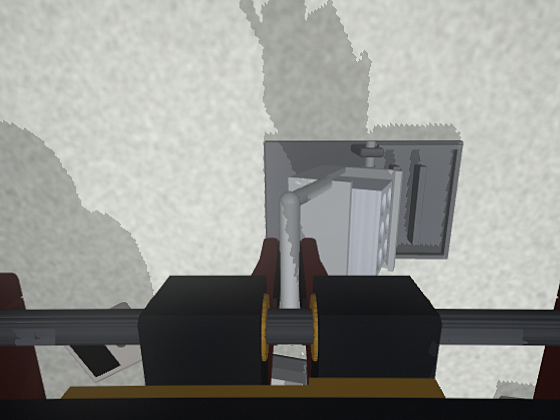

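```bash
python3 -m handwheel '[[[0.004,-0.012,0.003],[10.5,0,0],0],[[0,0,0],[8.9,0,-3.4],0],[[0,0,0],[9.2,0,-2.4],0],[[0,0,0],[9.4,0,-1.6],0],[[0,0,0],[9.5,0,-1],0],[[0,0,0],[0,0,0],0],[[0,0,0],[0,0,0],0],[[0,0,0],[0,0,0],0],[[0,0,0],[0,0,0],0],[[0,0,0],[0,0,0],0]]'
python3 arc.py; python3 - <<'E'
from h import *
save(ctrl.get_image('side'),'s15');save(ctrl.get_image('wrist'),'w15')
t=cv2.imread('pics/s15.png');cv2.imwrite('pics/s15z.png',cv2.resize(t[170:290,230:390],None,fx=4,fy=4,interpolation=3))
E
```

```text
t: 24.13
ee_pos: [547.5, -106.6, 153.1]
orientation: [-2.41, 1.974, 0.033]
ft_force: [0.3, 2.1, 1.6]
width: 9.0
x 0.2 y 18.1 z 153.1 th 1.506 r 122.8
turn [-0.0073  0.0333 -0.0041] shift [0. 0. 0.] pos [ 547.5 -106.6  153.1] F [0.3 2.1 1.6] w 9.0 t 24.1333
1.59 [9.9,0,1.3]
1.67 [9.6,0,-0.3]
1.75 [9.6,0,0.5]
1.83 [9.5,0,1.3]
1.91 [9.4,0,2.0]
1.99 [9.2,0,2.8]
2.07 [9.0,0,3.5]
2.15 [8.7,0,4.2]
2.23 [8.3,0,4.9]
2.31 [7.9,0,5.5]
```

View pics/s15z.png

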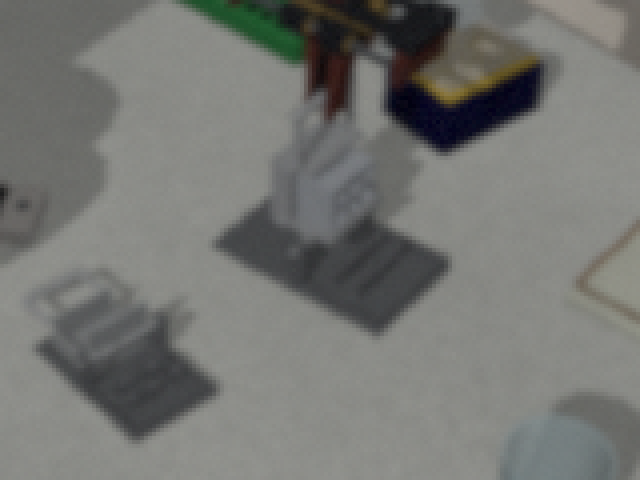

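View pics/w15.png

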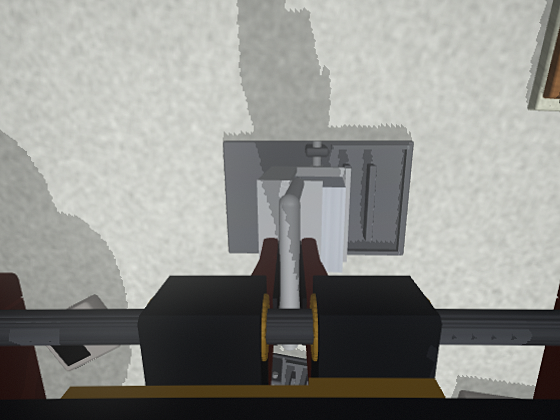

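```bash
python3 -m handwheel '[[[-0.007,0.033,-0.004],[9,0,1],0],[[0,0,0],[9.2,0,0],0],[[0,0,0],[9.2,0,0.5],0],[[0,0,0],[9.2,0,1.3],0],[[0,0,0],[9,0,2],0],[[0,0,0],[9,0,2.8],0],[[0,0,0],[0,0,0],0],[[0,0,0],[0,0,0],0],[[0,0,0],[0,0,0],0],[[0,0,0],[0,0,0],0]]'
python3 arc.py
```

```text
t: 25.07
ee_pos: [558.9, -164.1, 145.9]
orientation: [2.433, -1.986, -0.0]
ft_force: [-0.8, 0.3, 4.6]
width: 8.9
x -0.2 y -40.6 z 145.9 th 1.995 r 121.3
turn [ 0.0006 -0.0003 -0.0008] shift [0. 0. 0.] pos [ 558.9 -164.1  145.9] F [-0.8  0.3  4.6] w 8.9 t 25.0667
2.08 [8.6,0,4.4]
2.16 [8.6,0,4.3]
2.24 [8.3,0,5.0]
2.32 [7.8,0,5.6]
2.40 [7.4,0,6.2]
2.48 [6.8,0,6.8]
2.56 [6.3,0,7.3]
2.64 [5.7,0,7.8]
2.72 [5.0,0,8.2]
2.80 [4.4,0,8.6]
```

```bash
python3 -m handwheel '[[[0,0,0],[8.6,0,4.2],0],[[0,0,0],[8.4,0,4.3],0],[[0,0,0],[8,0,5],0],[[0,0,0],[7.6,0,5.6],0],[[0,0,0],[7.2,0,6.2],0],[[0,0,0],[6.6,0,6.8],0],[[0,0,0],[0,0,0],0],[[0,0,0],[0,0,0],0],[[0,0,0],[0,0,0],0],[[0,0,0],[0,0,0],0]]'
python3 arc.py .06;  python3 - <<'E'
from h import *
save(ctrl.get_image('wrist'),'w16')
E
```

```text
t: 25.9
ee_pos: [568.6, -213.3, 109.9]
orientation: [2.433, -1.984, -0.0]
ft_force: [0.5, -0.6, 1.0]
width: 9.1
x -0.5 y -90.7 z 109.9 th 2.512 r 119.8
turn [ 0.0016 -0.001   0.0004] shift [0. 0. 0.] pos [ 568.6 -213.3  109.9] F [ 0.5 -0.6  1. ] w 9.1 t 25.9
2.57 [5.0,0,5.2]
2.63 [4.2,0,5.9]
2.69 [3.9,0,6.1]
2.75 [3.5,0,6.3]
2.81 [3.1,0,6.5]
2.87 [2.7,0,6.7]
2.93 [2.3,0,6.9]
2.99 [1.9,0,7.0]
3.05 [1.5,0,7.1]
3.11 [1.0,0,7.2]
```

View pics/w16.png

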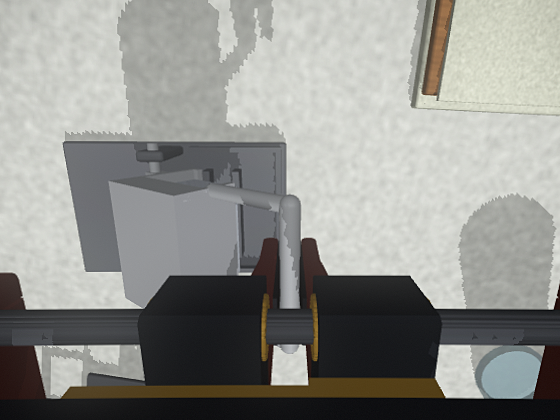

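```bash
python3 -m handwheel '[[[0,0,0],[4.8,0,5.2],0],[[0,0,0],[4.2,0,5.9],0],[[0,0,0],[3.9,0,6.1],0],[[0,0,0],[3.4,0,6.3],0],[[0,0,0],[3,0,6.5],0],[[0,0,0],[2.6,0,6.6],0],[[0,0,0],[0,0,0],0],[[0,0,0],[0,0,0],0],[[0,0,0],[0,0,0],0],[[0,0,0],[0,0,0],0]]'
python3 arc.py .05
```

```text
t: 26.78
ee_pos: [573.1, -236.1, 68.6]
orientation: [2.434, -1.983, -0.002]
ft_force: [1.0, -1.4, -0.6]
width: 9.4
x -0.7 y -113.9 z 68.6 th 2.910 r 119.8
turn [ 0.0021 -0.      0.001 ] shift [0. 0. 0.] pos [ 573.1 -236.1   68.6] F [ 1.  -1.4 -0.6] w 9.4 t 26.7833
2.96 [2.3,0,5.6]
3.01 [1.4,0,5.8]
3.06 [1.1,0,5.9]
3.11 [0.8,0,6.0]
3.14 [0.4,0,3.7]
3.14 [-0.0,0,-0.0]
3.14 [-0.0,0,-0.0]
3.14 [-0.0,0,-0.0]
3.14 [-0.0,0,-0.0]
3.14 [-0.0,0,-0.0]
```

```bash
python3 -m handwheel '[[[0,0,0],[2,0,5.6],0],[[0,0,0],[1.4,0,5.8],0],[[0,0,0],[1.1,0,5.5],0],[[0,0,0],[0.8,0,5],0],[[0,0,0],[0,0,3],0],[[0,0,0],[0,0,2],0],[[0,0,0],[0,0,2],0],[[0,0,0],[0,0,0],0],[[0,0,0],[0,0,0],0],[[0,0,0],[0,0,0],0]]'
python3 arc.py .05;  python3 - <<'E'
from h import *
save(ctrl.get_image('wrist'),'w17')
E
```

```text
t: 27.62
ee_pos: [574.3, -242.1, 38.5]
orientation: [2.435, -1.982, -0.001]
ft_force: [1.1, -1.5, 0.7]
width: 9.2
x -0.8 y -120.0 z 38.5 th 3.168 r 120.2
turn [ 0.002  -0.001   0.0018] shift [0. 0. 0.] pos [ 574.3 -242.1   38.5] F [ 1.1 -1.5  0.7] w 9.2 t 27.6167
3.14 [0.0,0,-3.1]
3.14 [-0.0,0,-0.0]
3.14 [-0.0,0,-0.0]
3.14 [-0.0,0,-0.0]
3.14 [-0.0,0,-0.0]
3.14 [-0.0,0,-0.0]
3.14 [-0.0,0,-0.0]
3.14 [-0.0,0,-0.0]
3.14 [-0.0,0,-0.0]
3.14 [-0.0,0,-0.0]
```

View pics/w17.png

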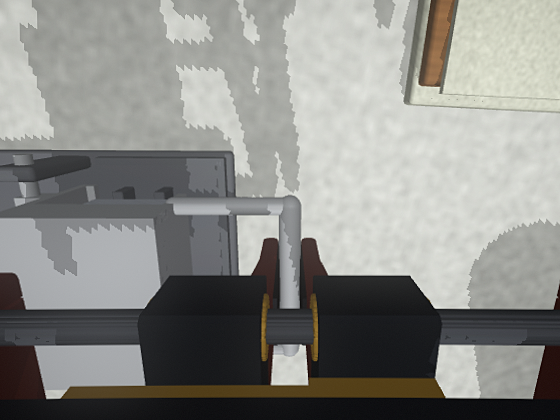

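```bash
python3 -m handwheel '[[[0,0,0],[0,0,2],0],[[0,0,0],[0,0,2],0],[[0,0,0],[0,0,2],0],[[0,0,0],[0,0,0],0],[[0,0,0],[0,0,0],0],[[0,0,0],[0,0,0],0],[[0,0,0],[0,0,0],0],[[0,0,0],[0,0,0],0],[[0,0,0],[0,0,0],0],[[0,0,0],[0,0,0],0]]'
python3 arc.py .05|head -2
```

```text
t: 28.5
ee_pos: [574.3, -242.0, 38.3]
orientation: [2.435, -1.981, -0.001]
ft_force: [-0.5, -1.0, 3.2]
width: 9.1
x -0.8 y -120.0 z 38.3 th 3.169 r 120.2
turn [ 0.0023 -0.0012  0.0021] shift [0. 0. 0.] pos [ 574.3 -242.    38.3] F [-0.5 -1.   3.2] w 9.1 t 28.5
```

```bash
python3 -m handwheel '[[[0,0,0],[0,0,0],0.1],[[0,0,0],[0,0,0],0.2],[[0,0,0],[0,0,0],0.4],[[0,0,0],[0,0,0],0.4],[[0,0,0],[0,0,0],0.4],[[0,0,0],[0,0,0],0.4],[[0,0,0],[0,0,-3],0.4],[[0,0,0],[0,0,-5],0.4],[[0,0,0],[0,0,-8],0.4],[[0,0,0],[0,0,-8],0.4]]'
python3 - <<'E'
from h import *
save(ctrl.get_image('wrist'),'w18')
E
```

```text
t: 29.33
ee_pos: [572.4, -240.6, 61.2]
orientation: [2.434, -1.98, -0.01]
ft_force: [-0.2, 0.3, 0.2]
width: 35.3
```

View pics/w18.png

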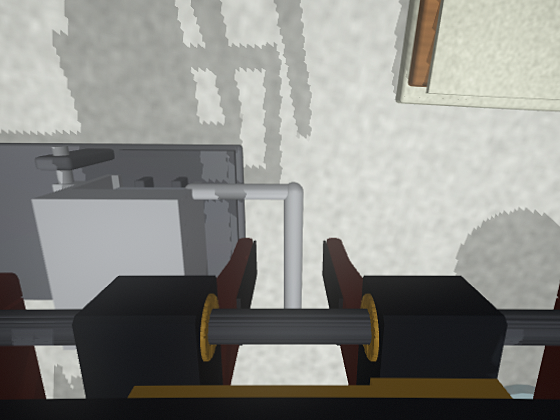

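Bar (293,240) is clear between open fingers, leaf lies flat. Retreat up and check.

```bash
python3 -m handwheel '[[[0,0,0],[0,0,-10],0.4],[[0,0,0],[0,0,-20],0.4],[[0,0,0],[0,0,-25],0.4],[[0,0,0],[0,0,-25],0.4],[[0,0,0],[0,0,-25],0.4],[[0,0,0],[-15,0,-20],0.4],[[0,0,0],[-25,0,-10],0.4],[[0,0,0],[-20,0,0],0.4],[[0,0,0],[0,0,0],0.4],[[0,0,0],[0,0,0],0.4]]'
python3 - <<'E'
from h import *
im=ctrl.get_image('wrist');save(im,'w19')
s=ctrl.get_image('side');save(s,'s19');t=cv2.imread('pics/s19.png');cv2.imwrite('pics/s19z.png',cv2.resize(t[170:290,230:390],None,fx=4,fy=4,interpolation=3))
save(ctrl.get_image('top'),'t19')
for i in (im,s):
 for q in ['block','leaf_bar','leaf_pocket']:
  for d in ctrl.spot_point(i,q)[:3]: 
   p=toW(i,d['position']);print(q,round(d['score'],2),p.round(1),'cradle',R.from_euler('z',-11.6,degrees=True).apply(p-[549,-125.5,0]).round(1))
E
```

```text
t: 30.22
ee_pos: [563.0, -181.9, 215.6]
orientation: [-2.435, 1.984, -0.01]
ft_force: [0.6, -0.3, -0.8]
width: 35.0
leaf_bar 0.84 [ 573.8 -241.5   53.2] cradle [   1.  -118.6   53.2]
leaf_pocket 0.89 [ 559.2 -166.3   71.3] cradle [  1.8 -42.   71.3]
leaf_bar 0.93 [328.6 -35.1  22.5] cradle [-197.7  132.9   22.5]
leaf_bar 0.69 [ 127.3 -233.4   26.2] cradle [-434.8  -20.9   26.2]
leaf_bar 0.67 [ 576.8 -245.5   56.1] cradle [   3.1 -123.1   56.1]
leaf_pocket 0.85 [333.2 -94.    8.2] cradle [-205.    74.3    8.2]
leaf_pocket 0.73 [ 561.5 -161.5   69.4] cradle [  5.  -37.8  69.4]
leaf_pocket 0.69 [ 152.7 -287.7    7.4] cradle [-420.8  -79.2    7.4]
```

View pics/w19.png

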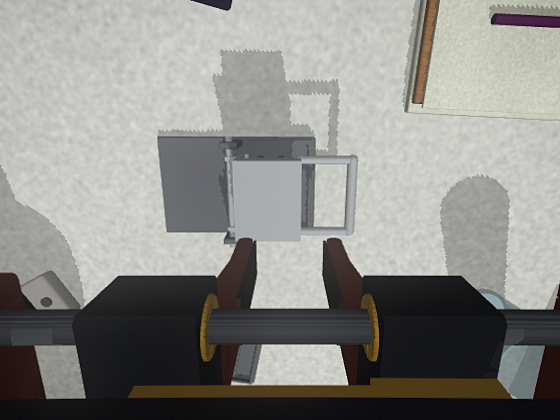

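View pics/s19z.png

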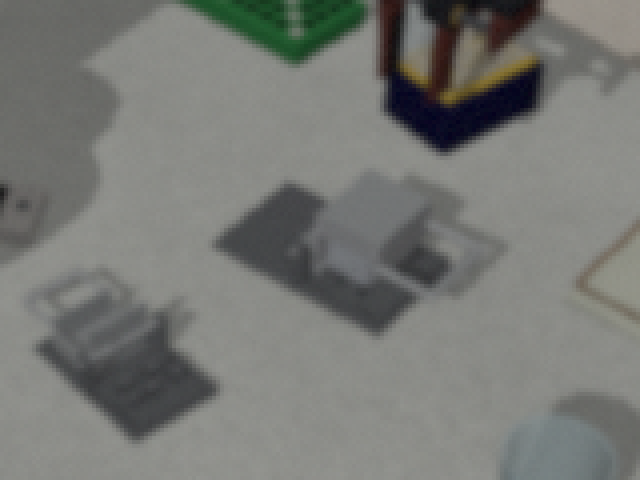

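View pics/t19.png

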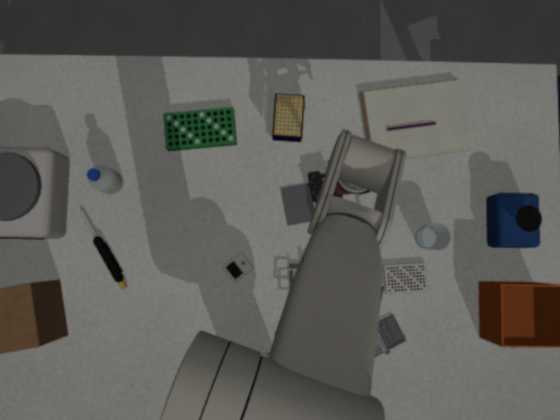

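```bash
python3 -c "
from h import *
print(ctrl.get_obs()['qvel'].round(3),ctrl.close_job())"
```

```text
the job is handed in; nothing more can be done
[ 0.003 -0.003  0.002 -0.    -0.001  0.001] None
```

I set the block wells up in the open leaf's pocket of the largest cradle and let go of it. I then swung the leaf over by its bar, shut it gently against its stop, released the bar and backed off. I handed the job in at about 30 s.

**Checks that agreed:**
- **Seating:** after release, the block was located at about 12 to 13 mm above the bench and within about 4 mm of the pocket target.
- **Upright:** with the leaf at about 1.5 rad, the side picture showed the block still in the pocket.
- **Shut:** at the stop the arm's reading gave about 3.17 rad, and further pushing only raised the force to about 3 N without moving the leaf. Afterwards the bar was found at 53 mm (wrist camera) and 56 mm (side camera), against the expected 52 mm.
- **Bystanders:** every bystander visible in the last top picture was in its starting place. The arm did not touch any of them.

**Not confirmed or slightly off:**
- **Block under the shut leaf:** the block could not be seen there, so its resting pose on the ribs is inferred from the leaf lying flat. The detector reported no block in the last pictures.
- **Slip on the bar:** the fingers slid about 4 mm along the bar during the swing, which I corrected. I also typed one small tilt correction (0.012 rad) with the wrong sign and fixed it on the next move. Neither had a visible effect on the leaf or the block.

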